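Load a terminal strip into the bench tester

ROBOT

A 6-joint arm with a two-finger parallel gripper is mounted at the origin on a cart in front of the work surface, level with it; the furniture and walls round the work are solid. World frame = base frame: x ahead of the robot, y to its left, z up, the work surface at z = 0. Lengths are in m, angles in degrees, forces in N, time in s.
With the tool pointing down it reaches from about 0.4 to 0.825 m from the base axis. Payload 7 kg.
Tool frame: the origin (TCP) lies on the centre line of the jaws, within the pads' length; the fingertips stand 8 mm ahead of it and the grasp point (between the pads) lies 11 mm behind it; z points along the fingers, y is the line along which they close (so a half turn about z gives the same grasp; the last joint's range is limited). The gripper opens to 88 mm and grips with 3 to 60 N. Pads are 19 mm wide; open, the fingers measure 130 mm over their backs; the gripper's body (78 mm by 193 mm) begins 47 mm behind the grasp point.
Start: joints at [16.507, 20.546, 0.682, 0, -70.136, -16.507], TCP at [0.675, -0, 0.235] pointing down, gripper open.
Joint ranges: [-176.03, 176.03], [-82.01, 121.73], [-58.28, 71.71], [-173.87, 95.51], [-174.79, -0.11], [-173.66, 173.66]. Speed limits (degrees/s): [136.94, 136.94, 172.46, 180, 180, 180].

INTERFACE

Orientations are given as [roll, pitch, yaw] about the fixed x, y, z axes, in that order (R = Rz(yaw) Ry(pitch) Rx(roll)).
In Python, from plant import ctrl, vision gives the robot as it stands. The module is installed in compiled form; this text tells all that it offers.
- The arm moves only by the tool move_arm, never from a script. Its argument "moves" is one flat list of numbers, 7 for each row, row after row: the finger opening in cm, from 0 to 8.76, then the shift along the tool's x, y, z in cm, then the turn, a rotation vector about the tool's x, y, z in rad. A call has 1 to 8 rows; each row shifts and turns the commanded pose from where the row before left it, along the tool's axes as they then stand; what a row does not reach is not made up. A row lasts 1/10 s, in which the tool goes at most 50 mm and 8.59 degrees, less where a joint would pass 70% of its speed; a pose out of reach is approached as far as the arm can. A call with a gripper value outside its range is refused whole. The fingers move at their own pace and stop on an object; the grip force is fixed at half the most. Time passes only in rows, so rows that do not move let the fingers close. It gives the time, the measured TCP pose, the force, the opening and the grip force at its end, in the units of the state.
- ctrl.get_obs(): the state, without advancing time (a new reading comes with each control period).
- vision.snapshot(name): name is "side" or "top"; returns (picture, depth): 400x640x3 uint8, red, green, blue; 400x640 float32, m along the optical axis (not along the pixel's ray), 0 where there is no reading.
- vision.camera_model(name): a dict with "vertical_fov" (degrees; the focal length in pixels is half the picture's height over the tangent of half this angle, whatever the lens; pixels are square), "cx", "cy" (the principal point, pixels), "cam_to_world" (4x4, takes a point from camera to world coordinates). Camera axes: x right, y down, z forward; pixel columns grow to the right and rows downward; lengths in m; the calibration is good to about 2 mm. A picture is of the moment at which its call begins. camera_model takes no time and is no camera call.
- ctrl.close_job(): hands the job in; it is judged then, once.
The state is a dict: "clock": time; "joint_pos": joint angles; "qvel": joint speeds; "tau": joint torques, N m; "tool_pos": TCP position; "orientation": TCP orientation; "force": force on the tool from outside, world axes, zero at the start; "moment": the same for the moment, N m; "opening": finger opening in m; "gripper_force": force on a finger pad.
Only numpy, scipy, OpenCV 4.12 (cv2) and the standard library are available. Lean on these libraries where they do the work, as an engineer would, in place of code of your own. Each camera call takes 0.05 s, during which the arm holds its last target. There are 200 camera calls.

TASK

Press the release button on top of the bench tester so that its sprung tray pops fully out. Then take the short terminal strip from its holder by its two ends, lay it flat on the rubber pad, let go, take it again across its long sides, and seat it right way up, flat in the tray's nest between the two end blocks. Let go and push the tray home until it clicks and stays shut, without pushing the tape roll or the long strip about.

Things in the scene. Friction and masses are not known exactly. Their poses are not given: they have to be found in the camera images.
- tester: Fixed grey bench tester, a low box 120 deep (x) x 110 wide (y) x 62 mm high. Origin: centre of its underside. Its x axis points to its back, roughly away from the robot; the tray comes out of its front along -x. When the tray is out, the nest is 102 mm in front of the origin, clear of the housing. The tray's plate is 84 mm wide (y), top 18 mm above the bench; the nest's pedestal on it 26 mm wide.
- tray (a joint): Travel of the sprung tray in m: 0 home and latched, 0.080 fully out, -0.003 hard stop behind home. A spring pushes it out (5 N at home, 2 N when out). To latch, push the front panel until it is about 1 to 3 mm past 0, against up to about 12 N: it clicks and then stays at 0 (within 1 mm) when let go. Only the release button frees it.
- tray_front (a point): Where to push: point on the outer face of the tray's upright front panel, mid-width, 36 mm above the bench. Moves with the tray; axes as the tester's (push along +x). The panel is 108 mm wide, from 6 to 56 mm above the bench; its outer face is 12 mm in front of the housing when home.
- nest (a point): Centre of nest floor in the tray, 26 mm above the bench: place of the strip's origin. Moves with the tray; axes as the tester's. The strip's length lies along its x, either end first, between two black end blocks 55 mm apart, 36 mm wide and 18 mm high over the floor. Four corner lips 3.5 mm high, 23.4 mm apart in y, locate the sides; between them a 36 mm long gap (along x) is free.
- release (a joint): travel of the release button in m: 0 = up, 0.006 = fully down; springs back. The tray is let go at about 0.0045; fully down takes about 4 N. The button dips and returns as the tray clicks home.
- release_top (a point): centre of the top face of the round grey release button (28 mm across) on top of the tester, 70 mm above the bench when up; press straight down.
- strip: the short white terminal strip, five ways, 20 (x) x 52 (y, its length) x 16 mm high, about 20 g. Origin: centre of its underside; z up, its screw holes upward. Starts lying in the holder.
- holder: fixed small metal holder: a base 46 x 66 x 8 mm with a channel along its y axis, 42 mm long, whose floor is 14 mm above the bench and whose two side walls, 34 mm high, cover the strip's long sides; the strip's ends overhang the channel by 5 mm each. Origin: centre of its underside. Stands on one side of the tester, the pad on the other.
- tape: bystander: roll of black insulating tape, 64 mm across, 19 mm high, lying flat to the right of the tester's back. Origin: centre of its underside.
- long_strip: bystander: long eight-way terminal strip, 20 x 84 x 16 mm, lying on the bench near its front edge. Origin: centre of its underside.
- pad: fixed flat black rubber pad, 70 (x) x 90 (y) x 3 mm, on the bench, left or right of the tester. Origin: centre of its underside; its top is 3 mm above the bench.
Mind the look-alikes: they are no part of the job. Several things have the shape of the strip; the one meant has the colours described above.

How it is judged (in metres and radians):
On the way, in this order (a step that is already met when the one before it is completed fails the run):
1. the tray has popped out (value of joint tray above 0.072 m), for 0.1 s.
2. the strip lies flat on the pad, let go (height (world z) of strip below 0.009 m and angle between strip's own z axis and vertical below 0.15 rad and linear speed of strip below 0.02 m/s and contact force between the fingers and strip below 0.05 N and horizontal distance between strip and pad below 0.04 m), for 0.1 s.
3. the strip is seated in the nest of the open tray, let go (distance between strip and nest below 0.005 m and angle between strip's own z axis and vertical below 0.1 rad and angle between the y axis of strip and the x axis of nest, either way round below 0.15 rad and contact force between the fingers and strip below 0.05 N and value of joint tray above 0.05 m), for 0.1 s.
At the end, for the whole second after the job is handed in: The tray is latched home (within 2 mm) with the release button up again, and the strip lies at rest in the nest: its origin within 5 mm of the nest's point, right way up within 0.1 rad, lengthwise along the nest within 0.15 rad (either end first) (value of joint tray below 0.002 m and value of joint release below 0.0015 m and distance between strip and nest below 0.005 m and angle between strip's own z axis and vertical below 0.1 rad and angle between the y axis of strip and the x axis of nest, either way round below 0.15 rad and linear speed of strip below 0.02 m/s); the robot touches nothing.
It fails at once if the tape roll is pushed more than 30 mm (distance of tape from where it was at the start of the episode above 0.03 m).
It fails at once if the long strip is pushed more than 30 mm (distance of long_strip from where it was at the start of the episode above 0.03 m).
It also fails if it takes over 72 s, if anything falls off the work surface, if the arm or the gripper's body presses on something with over 40 N, if the wrist force passes 120 N, or if a joint passes its speed limit or range.

## Working session

There is one attempt and no reset: what is moved stays moved. The work goes in short steps, Python scripts to look and compute and a tool call to move; the robot and the scene stay as the last step left them, time stands still between calls to the robot, and variables do not carry over. Pictures are saved under pics/ and viewed, at most 13 in all, crops included, and the job is handed in when it is done.

Besides the shell and the picture viewer there is one more tool, called by a JSON object that holds its "name" and its "arguments", one argument or row to a line. move_arm: Moves the arm, as the interface text tells. Its arguments: {"type":"object","properties":{"moves":{"type":"array"}},"required":["moves"]}

```bash
mkdir -p pics
cat > h.py <<'E'
import numpy as np, cv2
from plant import ctrl, vision
def snap(n):
    p,d=vision.snapshot(n); m=vision.camera_model(n)
    f=200/np.tan(np.radians(m["vertical_fov"]/2)); T=np.array(m["cam_to_world"])
    v,u=np.mgrid[0:400,0:640]
    c=np.stack([(u-m["cx"])/f*d,(v-m["cy"])/f*d,d],-1)
    W=c@T[:3,:3].T+T[:3,3]; W[d==0]=np.nan
    return p,W
def save(p,name,box=None,s=1):
    if box: p=p[box[1]:box[3],box[0]:box[2]]
    cv2.imwrite("pics/"+name,cv2.resize(p[:,:,::-1],None,fx=s,fy=s,interpolation=cv2.INTER_CUBIC))
E
python3 - <<'E'
from h import *
for n in("top","side"):
    p,W=snap(n); save(p,n+"0.png",s=1.25); np.savez(n+"0.npz",p=p,W=W)
    m=vision.camera_model(n); print(n,np.round(m["cam_to_world"],3).tolist())
print(ctrl.get_obs())
E
```

```text
top [[0.002, -0.991, 0.136, 0.376], [-1.0, -0.004, -0.016, 0.025], [0.016, -0.136, -0.991, 1.127], [0.0, 0.0, 0.0, 1.0]]
side [[0.602, -0.674, 0.428, 0.177], [-0.798, -0.503, 0.331, -0.279], [-0.008, -0.541, -0.841, 0.783], [0.0, 0.0, 0.0, 1.0]]
{'clock': 0.1, 'joint_pos': array([ 1.65071945e+01,  2.05868674e+01,  6.39466906e-01, -1.60531517e-02,
       -7.01356001e+01, -1.65093403e+01]), 'qvel': array([ 0.01682662, -0.11170162,  0.00921147,  0.02142094,  0.05552988,
       -0.1228898 ]), 'tau': array([-1.42273191e-03, -5.84165347e+01,  2.93752134e+01,  7.01551259e+00,
        1.01412315e-02, -6.66964229e-05]), 'tool_pos': array([ 6.74583593e-01, -3.04288989e-05,  2.33730266e-01]), 'orientation': array([ 1.79916132e+02, -9.11866853e-03, -9.00076048e+01]), 'force': array([-0.23623625,  0.86852518, -0.48415341]), 'moment': array([-0.00032199,  0.00846816,  0.00859035]), 'gripper_force': 0.0, 'opening': 0.08738872576654504}
```

View pics/top0.png

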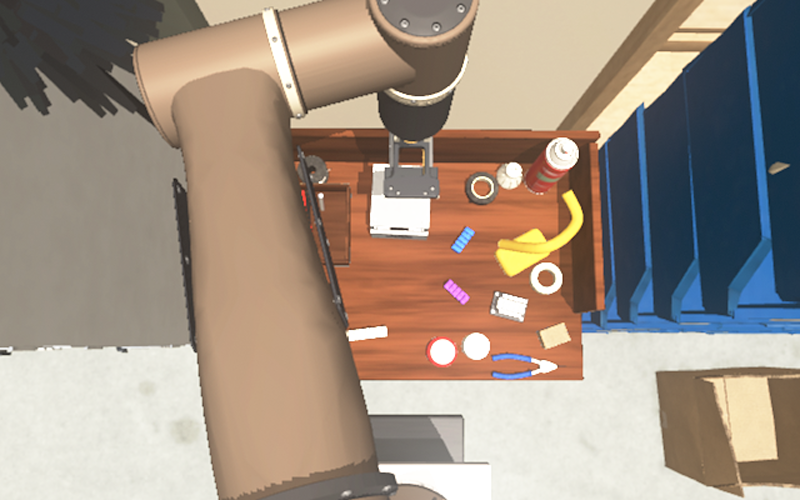

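View pics/side0.png

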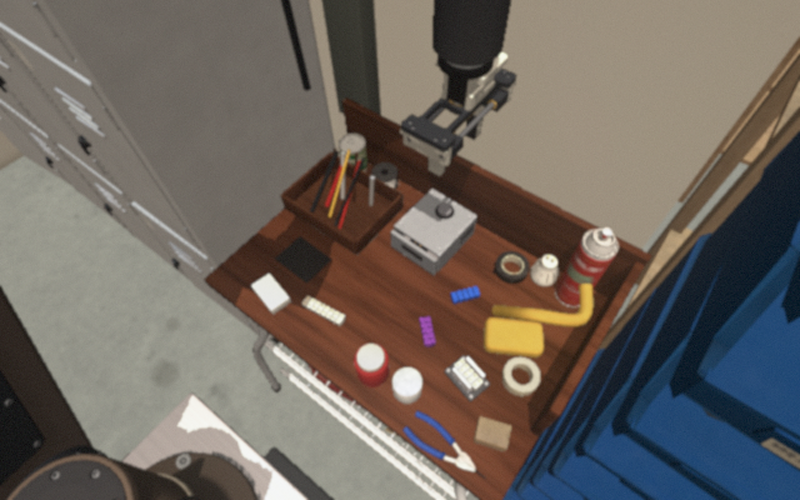

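Side picture (1.25x) shows tester (433,230) with its button at (445,207), pad (303,258), tape (512,266), and the holder with a strip at (467,375). Strip-shaped candidates are blue (465,295), purple (428,331), long white (323,311) and short white in the holder (467,375). The last fits: white, five ways, in the holder. I'll confirm with a crop while measuring.

Run:
```python
from h import *
S=np.load("side0.npz");T=np.load("top0.npz")
save(S["p"],"crop_holder.png",(330,260,420,330),6)
def at(A,u,v): return np.round(A["W"][int(v/1.25),int(u/1.25)],3)
for n,A,u,v in [("tester top",S,420,215),("button",S,445,207),("pad",S,303,258),("strip",S,467,375),("long",S,323,311),("tape",S,500,270),
  ("Tholder",T,510,305),("Tlong",T,370,333),("Ttester",T,400,215),("Ttape",T,482,200)]: print(n,at(A,u,v))
def rect(pts,l):
    r=cv2.minAreaRect(pts[:,:2].astype(np.float32)*1000); print(l,len(pts),np.round(r[0],1),np.round(r[1],1),round(r[2],1))
for l,A in(("S",S),("T",T)):
    W=A["W"].reshape(-1,3);p=A["p"].reshape(-1,3).astype(int)
    ok=np.isfinite(W).all(1);W=W[ok];p=p[ok]
    def reg(c,r,z0,z1,col=None):
        m=(np.hypot(W[:,0]-c[0],W[:,1]-c[1])<r)&(W[:,2]>z0)&(W[:,2]<z1)
        if col is not None:m&=col
        return W[m]
    b=at(S,420,215);rect(reg(b,.12,.056,.066),l+" tester")
    h=at(S,467,375)
    rect(reg(h,.06,.025,.05),l+" holder top");rect(reg(h,.06,.0045,.05),l+" holder all")
    for z in (.028,.032,.036): print(len(reg(h,.06,z-.002,z+.002)),end=' ')
    d=at(S,303,258); rect(reg(d,.09,-.01,.012,p.max(1)<50),l+" pad")
    d=at(S,323,311); rect(reg(d,.055,.008,.03),l+" long")
```

```text
tester top [0.641 0.04  0.063]
button [0.683 0.011 0.07 ]
pad [0.455 0.19  0.004]
strip [ 0.439 -0.2    0.032]
long [0.391 0.075 0.015]
tape [ 0.653 -0.139  0.019]
Tholder [nan nan nan]
Tlong [0.394 0.066 0.016]
Ttester [0.612 0.011 0.061]
Ttape [ 0.653 -0.149  0.017]
S tester 2020 [660.2  55.8] [204.4 164.1] 87.4
S holder top 408 [ 445. -200.] [51.7 36.4] 75.8
S holder all 722 [ 443.9 -202.4] [76.5 44.9] 75.6
172 139 80 S pad 842 [454.3 190. ] [92.3 68.7] 88.5
S long 306 [392.3  77.1] [20.5 83.7] 7.4
T tester 1481 [661.6  55.2] [203.6 162.2] 87.3
T holder top 286 [ 446.5 -200.2] [51.5 36. ] 75.3
T holder all 548 [ 446.8 -205. ] [117.8  91.9] 58.3
112 107 47 T pad 0 [0. 0.] [0. 0.] 0.0
T long 242 [394.5  72.7] [19.4 76.4] 7.8
```

View pics/crop_holder.png

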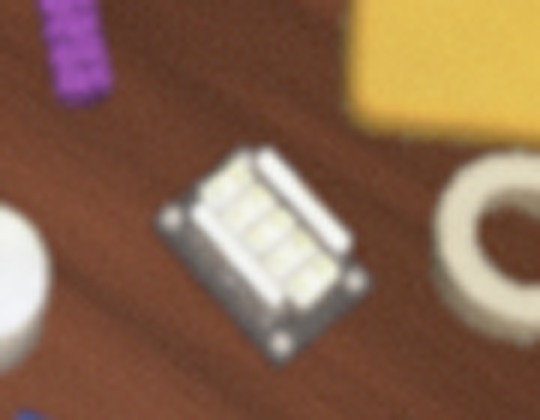

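The crop confirms a white five-way strip lying between the holder walls (full picture about 375,300). Now the tester's pose, the neighbours' heights and the first move.

```bash
cat >> h.py <<'E'
from scipy.spatial.transform import Rotation as Ro
def plan(x,y,z,close_deg=None,o=None):
    "tool-axis shift (cm) and turn about tool z (rad) from measured pose; closing line at close_deg in world xy"
    o=o or ctrl.get_obs(); R=Ro.from_euler("xyz",o["orientation"],degrees=True)
    d=R.inv().apply(np.array([x,y,z])-o["tool_pos"])*100
    t=0
    if close_deg is not None:
        c=R.apply([0,1,0]); a=np.degrees(np.arctan2(c[1],c[0])); t=-np.radians((close_deg-a+90)%180-90)
    print("shift cm",np.round(d,2),"turn",round(t,3),"tilt",np.round(R.apply([0,0,1]),4))
E
python3 - <<'E'
from h import *
def rect(pts,l):
    r=cv2.minAreaRect(pts[:,:2].astype(np.float32)*1000); print(l,len(pts),np.round(r[0],1),np.round(r[1],1),round(r[2],1))
for n in("side0","top0"):
    A=np.load(n+".npz");W=A["W"];p=A["p"].astype(int)
    m=(np.abs(W[...,2]-.062)<.004)&(np.ptp(p,axis=2)<40)
    k,L,st,_=cv2.connectedComponentsWithStats(m.astype(np.uint8))
    s=[(np.hypot(*(np.nanmean(W[L==i][:,:2],0)-[.66,.02])),i) for i in range(1,k) if st[i,4]>80]
    for dd,i in s:
        if dd<.1: rect(W[L==i],n+" tester top")
    b=(np.hypot(W[...,0]-.683,W[...,1]-.011)<.03)&(W[...,2]>.067)&(W[...,2]<.075)
    if b.any(): rect(W[b],"button")
    # obstacles near holder
    for zc in (.04,.06,.08): 
        c=(np.hypot(W[...,0]-.445,W[...,1]+.2)<.15)&(W[...,2]>zc)&(W[...,2]<.15)
        print(zc,c.sum(),np.round(np.nanmin(np.hypot(W[c][:,0]-.445,W[c][:,1]+.2)),3) if c.any() else "")
plan(.683,.011,.10,0)
E
```

```text
side0 tester top 401 [736.6  11.8] [  6.2 492.6] 0.0
side0 tester top 1773 [648.5  10.3] [112.4 121.7] 87.4
button 91 [675.1   7.7] [28.3 26.4] 53.7
0.04 1961 0.078
0.06 1372 0.089
0.08 1091 0.089
top0 tester top 1276 [650.3   9.3] [109.2 119.9] 87.6
0.04 1754 0.022
0.06 1251 0.09
0.08 968 0.09
shift cm [-1.11 -0.86 13.37] turn -0.0 tilt [-1.5e-03 -2.0e-04 -1.0e+00]
```

{"name": "move_arm", "arguments": {
  "moves": [0,-0.75,0,4.5,0,0,0,0,0,0,4.5,0,0,0,0,0,0,4,0,0,0,0,0,0,1.4,0,0,0,0,0,0,0,0,0,0,0,0,0,0,0,0,0]
}}

```text
clock: 0.7
tool_pos: [0.6756, 0.0075, 0.0914]
orientation: [-180.0, -0.0, -90.0]
force: [0.8, -0.9, -0.0]
opening: 0.0448
gripper_force: 0.0
```

Run:
```python
from h import *
plan(.675,.0075,.0705)
u=np.array([np.cos(np.radians(75.5)),np.sin(np.radians(75.5))]);v=np.array([-u[1],u[0]])
W=np.load("side0.npz")["W"].reshape(-1,3);W=W[np.isfinite(W).all(1)]
W=W[(W[:,2]>.04)&(W[:,2]<.2)&(np.hypot(W[:,0]-.445,W[:,1]+.2)<.16)]
d=W[:,:2]-[.445,-.2];a=d@u;b=d@v
for s in range(-160,160,20):
    for t in range(-160,160,20):
        q=(a*1000>=s)&(a*1000<s+20)&(b*1000>=t)&(b*1000<t+20)
        if q.sum()>3 and abs(s)<120 and abs(t)<80: print("along",s,"across",t,q.sum(),round(W[q][:,2].max(),3))
```

```text
shift cm [0.   0.06 2.09] turn 0 tilt [ 6.e-04 -1.e-04 -1.e+00]
along 20 across 60 28 0.05
along 40 across 60 61 0.049
along 60 across 60 11 0.048
```

{"name": "move_arm", "arguments": {
  "moves": [0,0,0,0,0,0,0,0,0,0,0,0,0,0,0,0,0,0,0,0,0,0,0,0,0.8,0,0,0,0,0,0,0.8,0,0,0,0,0,0,0.3,0,0,0,0,0,0,0.1,0,0,0]
}}

```text
clock: 1.4
tool_pos: [0.6761, 0.0075, 0.0723]
orientation: [-179.9, -0.0, -89.9]
force: [-4.9, 0.8, 19.8]
opening: 0.0004
gripper_force: 9.4
```

{"name": "move_arm", "arguments": {
  "moves": [0,0,0,-4,0,0,0,8.7,0,0,-4,0,0,0,8.7,4,3,-4,0,0,-0.13,8.7,4,4,0,0,0,-0.13,8.7,4,4,0,0,0,0,8.7,4,4,0,0,0,0]
}}

```text
clock: 2.0
tool_pos: [0.5694, -0.1509, 0.1815]
orientation: [180.0, 0.0, -75.0]
force: [0.2, -0.8, -0.2]
opening: 0.035
gripper_force: 0.0
```

Run:
```python
from h import *
p,W=snap("side"); save(p,"side1.png",(150,100,500,340),2)
b=(W[...,2]>.049)&(W[...,2]<.059)&(W[...,0]<.585)&(W[...,0]>.45)&(abs(W[...,1])<.08)
print(b.sum(), np.round(np.nanmin(W[b],0),3),np.round(np.nanmax(W[b],0),3))
plan(.4455,-.200,.09,75.5)
```

```text
188 [ 0.495 -0.038  0.049] [0.507 0.069 0.059]
shift cm [ 1.25 12.71  9.17] turn -1.06 tilt [-2.7e-03 -1.0e-04 -1.0e+00]
```

View pics/side1.png

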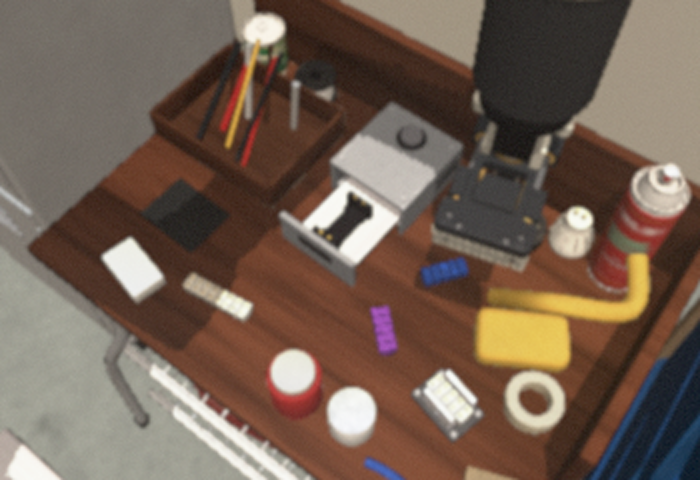

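The tray is fully out (front panel at x≈0.50) with the nest visible at (345,218); the strip is still in the holder at (447,397).

{"name": "move_arm", "arguments": {
  "moves": [8.7,0.3,4.2,0,0,0,0,8.7,0.3,4.2,0,0,0,0,8.7,0.65,4.3,0,0,0,0,8.7,0,0,2,0,0,-0.14,8.7,0,0,2,0,0,-0.14,8.7,0,0,2,0,0,-0.14,8.7,0,0,0,0,0,-0.14,8.7,0,0,0,0,0,-0.14]
}}

```text
clock: 2.85
tool_pos: [0.4505, -0.1946, 0.1205]
orientation: [179.9, 0.1, -34.7]
force: [0.3, -0.1, 0.4]
opening: 0.0869
gripper_force: 0.0
```

{"name": "move_arm", "arguments": {
  "moves": [8.7,0,0,0,0,0,-0.14,8.7,0,0,0,0,0,-0.14,8.7,0,0,0,0,0,-0.08,8.7,0,0,0,0,0,0]
}}

```text
clock: 3.25
tool_pos: [0.4511, -0.1945, 0.1213]
orientation: [180.0, 0.1, -14.3]
force: [0.5, 0.5, 0.7]
opening: 0.0868
gripper_force: 0.0
```

Run:
```python
from h import *
o=ctrl.get_obs();print(o["tool_pos"],o["orientation"],o["opening"])
for n in("side","top"):
    p,W=snap(n)
    d=W[...,:2]-[.4455,-.2]; m=(np.hypot(d[...,0],d[...,1])<.045)&(W[...,2]>.026)&(W[...,2]<.0375)
    m2=m&(W[...,2]<.032)
    for q in(m,m2):
        if q.sum()>10: r=cv2.minAreaRect(W[q][:,:2].astype(np.float32)*1000);print(n,q.sum(),r)
    if n=="side": save(p,"side2.png",(300,220,460,340),4)
plan(.4455,-.2,.024,75.5)
```

```text
[ 0.45109894 -0.19454815  0.12125323] [ 1.79994309e+02  5.14675479e-02 -1.43123958e+01] 0.08684066292679972
side 389 ((445.3274841308594, -200.06488037109375), (52.16286087036133, 36.4402961730957), 77.32936096191406)
side 256 ((442.72265625, -199.91290283203125), (51.7801513671875, 32.85983657836914), 80.59938049316406)
shift cm [-0.41  0.66  9.74] turn -0.0 tilt [-7.e-04  1.e-04 -1.e+00]
```

View pics/side2.png

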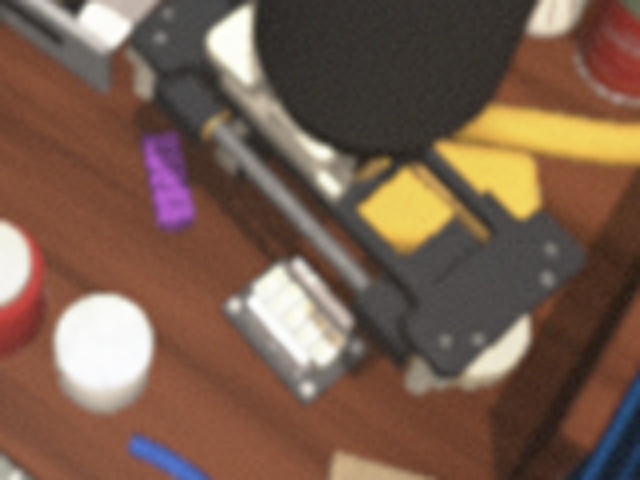

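Fingers straddle the holder's long axis; the strip sits at (300,310) in the crop. Descending.

{"name": "move_arm", "arguments": {
  "moves": [8.7,-0.4,0.65,2.5,0,0,-0.01,8.7,0,0,3,0,0,0,8.7,0,0,2,0,0,0,8.7,0,0,0,0,0,0]
}}

```text
clock: 3.75
tool_pos: [0.4438, -0.1998, 0.0444]
orientation: [180.0, 0.3, -13.9]
force: [-0.2, 0.2, -0.5]
opening: 0.0869
gripper_force: 0.0
```

{"name": "move_arm", "arguments": {
  "moves": [8.7,0.15,0,1,0,0,0,8.7,0,0,1.0,0,0,0,8.7,0,0,0,0,0,0,5,0,0,0,0,0,0,4.5,0,0,0,0,0,0,4.5,0,0,0,0,0,0,4.5,0,0,0,0,0,0,4.5,0,0,0,0,0,0]
}}

```text
clock: 4.55
tool_pos: [0.4475, -0.2003, 0.027]
orientation: [-180.0, -0.0, -13.8]
force: [-0.3, 0.3, 0.2]
opening: 0.0526
gripper_force: 0.1
```

{"name": "move_arm", "arguments": {
  "moves": [4.5,0,0,0,0,0,0,4.5,0,0,0,0,0,0,4.5,0,0,0,0,0,0,4.5,0,0,-1,0,0,0,4.5,0,0,-2,0,0,0,4.5,0,0,-3,0,0,0,4.5,0,0,-3,0,0,0,4.5,0,0,-3,0,0,0]
}}

```text
clock: 5.35
tool_pos: [0.447, -0.2003, 0.1485]
orientation: [-180.0, -0.0, -13.8]
force: [0.5, 0.8, -0.7]
opening: 0.052
gripper_force: 30.0
```

Run:
```python
from h import *
plan(.454,.19,.20,None)
p,W=snap("side"); save(p,"side3.png",(280,120,480,320),3)
```

```text
shift cm [ -8.63 -38.07  -5.15] turn 0 tilt [ 0.  0. -1.]
```

View pics/side3.png

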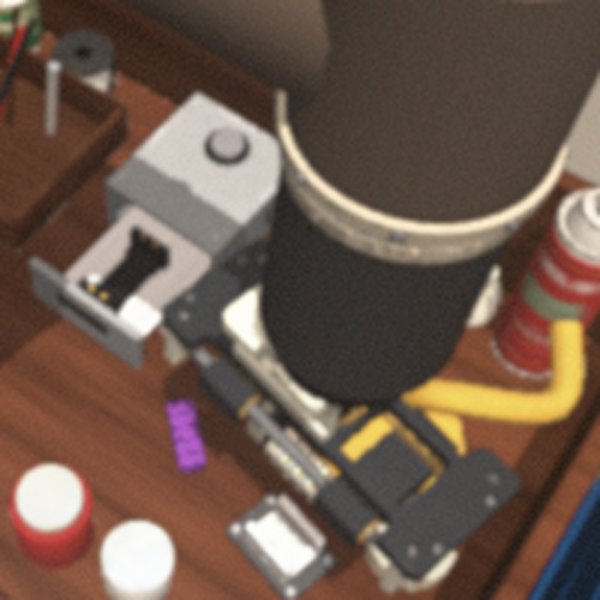

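Holder empty (285,545), strip between the fingers (290,460). Check obstacles round the pad using the first pictures.

Run:
```python
from h import *
W=np.load("side0.npz")["W"].reshape(-1,3);W=W[np.isfinite(W).all(1)]
W=W[(W[:,2]>.015)&(W[:,2]<.3)]
for x0 in range(300,660,20):
    print(x0,[ (lambda q: int(1000*W[q][:,2].max()) if q.sum()>1 else 0)((W[:,0]*1000>=x0)&(W[:,0]*1000<x0+20)&(W[:,1]*1000>=y0)&(W[:,1]*1000<y0+20)) for y0 in range(60,340,20)])
```

```text
300 [0, 0, 0, 0, 0, 0, 0, 0, 0, 0, 0, 0, 0, 0]
320 [0, 0, 0, 0, 20, 20, 0, 0, 0, 0, 0, 0, 0, 0]
340 [0, 0, 0, 0, 23, 22, 22, 22, 0, 0, 0, 0, 0, 0]
360 [0, 0, 15, 0, 23, 23, 21, 22, 0, 0, 0, 0, 0, 0]
380 [19, 19, 18, 0, 0, 0, 21, 22, 0, 0, 0, 0, 0, 0]
400 [17, 0, 0, 0, 0, 0, 0, 0, 0, 0, 0, 0, 0, 0]
420 [0, 0, 0, 0, 0, 0, 0, 0, 0, 0, 0, 0, 0, 0]
440 [0, 0, 0, 0, 0, 0, 0, 0, 0, 0, 0, 0, 0, 0]
460 [0, 0, 0, 0, 0, 0, 0, 0, 0, 0, 0, 0, 0, 0]
480 [0, 0, 0, 0, 0, 0, 0, 0, 0, 0, 0, 0, 0, 0]
500 [0, 0, 0, 0, 0, 0, 0, 0, 0, 0, 0, 0, 0, 0]
520 [0, 0, 49, 48, 48, 48, 49, 48, 48, 51, 48, 49, 49, 0]
540 [0, 0, 48, 0, 0, 31, 34, 0, 0, 41, 0, 0, 49, 0]
560 [59, 0, 48, 0, 0, 56, 62, 47, 27, 58, 0, 0, 48, 0]
580 [64, 0, 49, 0, 0, 91, 84, 84, 75, 80, 0, 0, 48, 0]
600 [64, 0, 48, 0, 0, 115, 102, 108, 91, 99, 0, 0, 49, 0]
620 [64, 0, 48, 0, 96, 140, 141, 138, 120, 116, 0, 0, 48, 0]
640 [63, 0, 49, 0, 96, 0, 139, 136, 119, 115, 0, 0, 49, 0]
```

{"name": "move_arm", "arguments": {
  "moves": [4.5,-1.02,-4.58,-0.5,0,0,0,4.5,-1.02,-4.58,0,0,0,0,4.5,-1.02,-4.58,0,0,0,0,4.5,-1.02,-4.58,0,0,0,0,4.5,-1.02,-4.58,0,0,0,0,4.5,-1.02,-4.58,0,0,0,0,4.5,-1.02,-4.58,0,0,0,0,4.5,-1.02,-4.58,0,0,0,0]
}}

```text
clock: 6.2
tool_pos: [0.455, 0.177, 0.1524]
orientation: [-180.0, -0.0, -13.8]
force: [0.5, 0.4, 0.6]
opening: 0.0518
gripper_force: 30.0
```

{"name": "move_arm", "arguments": {
  "moves": [4.5,0,0,0,0,0,0.14,4.5,0,0,0,0,0,0.14,4.5,0,0,0,0,0,0.14,4.5,0,0,0,0,0,0.14,4.5,0,0,0,0,0,0.14,4.5,0,0,0,0,0,0.14,4.5,0,0,0,0,0,0.14,4.5,0,0,0,0,0,0.14]
}}

```text
clock: 7.0
tool_pos: [0.4554, 0.1749, 0.1521]
orientation: [-180.0, 0.0, -78.3]
force: [0.1, -1.1, -0.3]
opening: 0.052
gripper_force: 30.0
```

{"name": "move_arm", "arguments": {
  "moves": [4.5,0,0,0,0,0,0.14,4.5,0,0,0,0,0,0.11,4.5,0,0,0,0,0,0]
}}

```text
clock: 7.3
tool_pos: [0.4554, 0.1749, 0.1521]
orientation: [-180.0, 0.0, -92.4]
force: [-0.2, -0.4, -0.7]
opening: 0.052
gripper_force: 30.0
```

Run:
```python
from h import *
plan(.455,.175,.0165,-2.5)
```

```text
shift cm [-1.000e-02  4.000e-02  1.356e+01] turn 0.002 tilt [ 0.e+00  1.e-04 -1.e+00]
```

{"name": "move_arm", "arguments": {
  "moves": [4.5,0,0,4,0,0,0,4.5,0,0,4,0,0,0,4.5,0,0,3,0,0,0,4.5,0,0,1.5,0,0,0,4.5,0,0,0.7,0,0,0,4.5,0,0,0,0,0,0]
}}

```text
clock: 7.9
tool_pos: [0.4553, 0.1747, 0.0193]
orientation: [179.9, -0.1, -92.2]
force: [-0.9, 0.4, -1.1]
opening: 0.0521
gripper_force: 30.0
```

{"name": "move_arm", "arguments": {
  "moves": [4.5,0,0,0.1,0,0,0,4.5,0,0,0.1,0,0,0,4.5,0,0,0,0,0,0]
}}

```text
clock: 8.2
tool_pos: [0.4559, 0.1754, 0.0186]
orientation: [-179.9, 0.1, -92.3]
force: [0.7, 0.8, -0.5]
opening: 0.0523
gripper_force: 30.0
```

{"name": "move_arm", "arguments": {
  "moves": [4.5,0,0,0.1,0,0,0,4.5,0,0,0.1,0,0,0,4.5,0,0,0,0,0,0]
}}

```text
clock: 8.5
tool_pos: [0.4557, 0.1751, 0.016]
orientation: [-180.0, 0.0, -92.3]
force: [-0.6, 0.5, 2.7]
opening: 0.0523
gripper_force: 30.0
```

Contact. Open to 6 cm, wait, then lift.

{"name": "move_arm", "arguments": {
  "moves": [6,0,0,0,0,0,0,6,0,0,0,0,0,0,6,0,0,0,0,0,0,6,0,0,-1,0,0,0,6,0,0,-3,0,0,0,6,0,0,-4,0,0,0,6,0,0,-4,0,0,0,6,0,0,0,0,0,0]
}}

```text
clock: 9.3
tool_pos: [0.4583, 0.1769, 0.1419]
orientation: [-179.6, 0.3, -92.2]
force: [0.6, 0.0, -0.0]
opening: 0.0601
gripper_force: 0.0
```

{"name": "move_arm", "arguments": {
  "moves": [6,0,0,0,0,0,-0.14,6,0,0,0,0,0,-0.14,6,0,0,0,0,0,-0.14,6,0,0,0,0,0,-0.14,6,0,0,0,0,0,-0.14,6,0,0,0,0,0,-0.14,6,0,0,0,0,0,-0.14,6,0,0,0,0,0,-0.14]
}}

```text
clock: 10.1
tool_pos: [0.4554, 0.1749, 0.1363]
orientation: [-180.0, 0.0, -27.8]
force: [0.5, -0.2, -0.4]
opening: 0.0599
gripper_force: 0.0
```

{"name": "move_arm", "arguments": {
  "moves": [6,0,0,0,0,0,-0.14,6,0,0,0,0,0,-0.14,6,0,0,0,0,0,-0.14,6,0,0,0,0,0,-0.03,6,0,0,0,0,0,0]
}}

```text
clock: 10.6
tool_pos: [0.4554, 0.1749, 0.1362]
orientation: [-180.0, -0.0, -2.3]
force: [-1.0, 0.1, 0.1]
opening: 0.0595
gripper_force: 0.0
```

Run:
```python
from h import *
for n in("side","top"):
    p,W=snap(n)
    m=(np.hypot(W[...,0]-.4555,W[...,1]-.175)<.04)&(W[...,2]>.011)&(W[...,2]<.024)
    m2=m&(p.max(2)>110)
    for q in(m,m2):
        if q.sum()>10: print(n,q.sum(),cv2.minAreaRect(W[q][:,:2].astype(np.float32)*1000),np.median(W[q][:,2]))
    if n=="side": save(p,"side4.png",(170,120,410,300),3)
    # open-tray geometry: pedestal/blocks
    q=(np.hypot(W[...,0]-.5476,W[...,1]-.0142)<.05)&(W[...,2]>.037)&(W[...,2]<.048)
    if q.sum()>10: print(n,"blocks",q.sum(),cv2.minAreaRect(W[q][:,:2].astype(np.float32)*1000))
plan(.4555,.175,.013,87.5)
```

```text
side 171 ((455.3089599609375, 175.60459899902344), (20.813085556030273, 51.35007858276367), 85.9888916015625) 0.018067578653283123
side 167 ((455.26953125, 175.6888885498047), (20.543750762939453, 51.399803161621094), 87.20246124267578) 0.018161811375728476
side blocks 122 ((540.0263061523438, 14.02737808227539), (35.741458892822266, 84.27263641357422), 87.9432373046875)
top 36 ((454.56512451171875, 167.39254760742188), (16.90223503112793, 51.814640045166016), 66.54754638671875) 0.017559835164922877
top 36 ((454.56512451171875, 167.39254760742188), (16.90223503112793, 51.814640045166016), 66.54754638671875) 0.017559835164922877
top blocks 121 ((540.76025390625, 13.94264030456543), (33.393760681152344, 84.8427963256836), 88.1095199584961)
shift cm [ 0.   -0.   12.31] turn 0.002 tilt [ 2.e-04  2.e-04 -1.e+00]
```

View pics/side4.png

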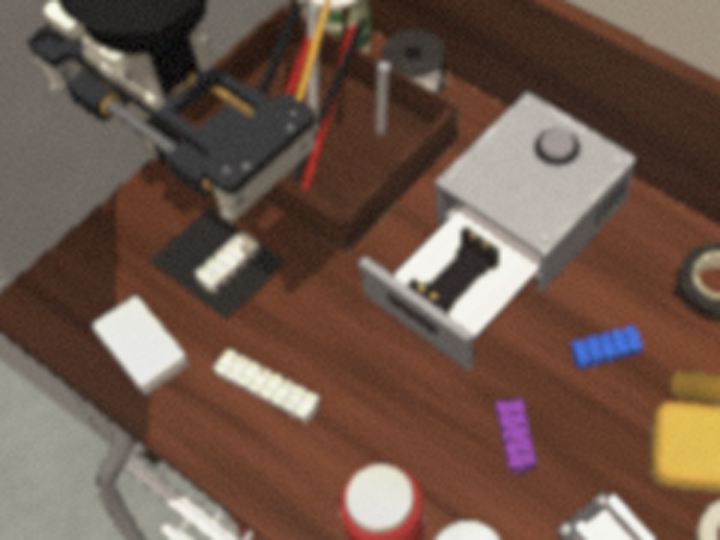

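The strip lies flat and centred on the pad (crop 225,262), nest open at (455,268). Get the nest's block faces while I'm at it, then grasp.

{"name": "move_arm", "arguments": {
  "moves": [6,0,-0.05,4,0,0,0,6,0,0,4,0,0,0,6,0,0,3,0,0,0,6,0,0,1,0,0,0,6,0,0,0.1,0,0,0,6,0,0,0,0,0,0]
}}

```text
clock: 11.3
tool_pos: [0.4562, 0.176, 0.0157]
orientation: [-180.0, -0.1, -2.3]
force: [0.2, -0.1, 0.2]
opening: 0.06
gripper_force: 0.0
```

Run:
```python
from h import *
a=np.radians(-2.5);X=np.array([np.cos(a),np.sin(a)]);Y=np.array([-X[1],X[0]])
for n in("side","top"):
    p,W=snap(n); d=W[...,:2]-[.5476,.0142]; s=d@X*1000;t=d@Y*1000
    q=(abs(t)<9)&(abs(s)<60)&(W[...,2]>.02)
    print(n)
    for b in range(-60,60,3):
        r=q&(s>=b)&(s<b+3)
        if r.any(): print((b,r.sum(),int(1000*np.median(W[r][:,2])),int(1000*W[r][:,2].max())),end=' ')
    print()
    for lo,hi in((-45,-20),(20,45)):
        r=(s>lo)&(s<hi)&(W[...,2]>.040)&(W[...,2]<.048)&(abs(t)<22)
        if r.any(): print("block s",s[r].min(),s[r].max(),"t",t[r].min(),t[r].max(), r.sum())
o=ctrl.get_obs();print(o["tool_pos"],o["force"])
```

```text
side
(-54, np.int64(6), 37, 42) (-51, np.int64(45), 41, 57) (-48, np.int64(9), 56, 57) (-45, np.int64(6), 56, 57) (-39, np.int64(3), 43, 44) (-36, np.int64(10), 44, 46) (-33, np.int64(8), 44, 47) (-30, np.int64(5), 45, 45) (-21, np.int64(7), 26, 28) (-18, np.int64(8), 27, 28) (-15, np.int64(9), 26, 28) (-12, np.int64(9), 27, 29) (-9, np.int64(8), 26, 29) (-6, np.int64(9), 26, 28) (-3, np.int64(7), 25, 28) (0, np.int64(8), 26, 27) (3, np.int64(8), 26, 28) (6, np.int64(11), 26, 29) (9, np.int64(8), 27, 29) (12, np.int64(7), 26, 29) (15, np.int64(10), 26, 28) (18, np.int64(8), 26, 27) (21, np.int64(9), 26, 28) (24, np.int64(20), 34, 45) (27, np.int64(18), 37, 48) (30, np.int64(8), 44, 45) (33, np.int64(4), 44, 45) (39, np.int64(7), 61, 65) (42, np.int64(7), 63, 64) (45, np.int64(9), 62, 64) (48, np.int64(10), 62, 64) (51, np.int64(7), 62, 64) (54, np.int64(7), 61, 62) (57, np.int64(11), 61, 63) 
block s -37.14016540654036 -28.38212354999916 t -18.107249706410666 16.37127213319495 53
block s 24.981039023472558 34.77834341829518 t -17.669676521632553 17.673244786487764 56
top
(-51, np.int
[... 423 characters left out ...]
3, np.int64(13), 26, 29) (6, np.int64(10), 24, 27) (9, np.int64(9), 24, 28) (12, np.int64(9), 27, 30) (15, np.int64(9), 27, 30) (18, np.int64(12), 25, 28) (21, np.int64(10), 25, 29) (24, np.int64(7), 26, 28) (27, np.int64(19), 38, 45) (30, np.int64(9), 44, 47) (33, np.int64(7), 43, 47) (42, np.int64(11), 60, 62) (45, np.int64(16), 62, 63) (48, np.int64(10), 61, 64) (51, np.int64(9), 63, 65) (54, np.int64(11), 62, 65) (57, np.int64(11), 61, 64) 
block s -35.26153748451506 -26.977585688681458 t -17.256756155199373 15.835472777727015 53
block s 27.61549955500426 35.39307556630798 t -16.918801210066146 16.582340280693437 50
[0.45644738 0.17629766 0.01627777] [ 0.24650777  0.77242664 -0.6810468 ]
```

{"name": "move_arm", "arguments": {
  "moves": [1.5,0,0,0.1,0,0,0,1.5,0,0,0,0,0,0,1.5,0,0,0,0,0,0,1.5,0,0,0,0,0,0,1.5,0,0,0,0,0,0,1.5,0,0,0,0,0,0,1.5,0,0,0,0,0,0,1.5,0,0,0,0,0,0]
}}

```text
clock: 12.2
tool_pos: [0.4556, 0.1755, 0.0138]
orientation: [180.0, -0.0, -2.3]
force: [-1.1, -0.7, 1.2]
opening: 0.0197
gripper_force: 30.0
```

{"name": "move_arm", "arguments": {
  "moves": [1.5,0,0,0,0,0,0,1.5,0,0,-1,0,0,0,1.5,0,0,-3,0,0,0,1.5,0,0,-3,0,0,0,1.5,0,0,-3,0,0,0,1.5,0,0,0,0,0,0]
}}

```text
clock: 12.8
tool_pos: [0.4577, 0.1771, 0.1184]
orientation: [-179.7, -0.3, -2.3]
force: [0.3, 0.9, -0.4]
opening: 0.0198
gripper_force: 30.0
```

Run:
```python
from h import *
plan(.5469,.0138,.08,87.5)
```

```text
shift cm [ 9.55 15.98  3.82] turn 0.004 tilt [ 0.0061  0.0046 -1.    ]
```

{"name": "move_arm", "arguments": {
  "moves": [1.5,2.44,3.95,0,0,0,0,1.5,2.44,3.95,0,0,0,0,1.5,2.44,3.95,0,0,0,0,1.5,2.44,3.95,0,0,0,0,1.5,0,0,2,0,0,0,1.5,0,0,1.5,0,0,0,1.5,0,0,0,0,0,0,1.5,0,0,0,0,0,0]
}}

```text
clock: 13.6
tool_pos: [0.5464, 0.0136, 0.0789]
orientation: [180.0, 0.0, -2.3]
force: [0.2, 0.0, -0.3]
opening: 0.0195
gripper_force: 30.0
```

Run:
```python
from h import *
plan(.5469,.0138,.0368,87.5)
a=np.radians(-2.5);X=np.array([np.cos(a),np.sin(a)]);Y=np.array([-X[1],X[0]])
for n in("side","top"):
    p,W=snap(n); save(p,n+"5.png",(210,90,370,230) if n=="side" else (270,120,370,220),4); d=W[...,:2]-[.5469,.0138]; s=d@X*1000;t=d@Y*1000
    for l,lo,hi,S0,S1 in(("blkF",.040,.048,-45,-24),("blkB",.040,.048,22,40),("strip",.075,.092,-40,40)):
        r=(s>S0)&(s<S1)&(W[...,2]>lo)&(W[...,2]<hi)&(abs(t)<22)
        if l=="strip": r&=(p.min(2)>110)
        if r.sum()>5: print(n,l,np.round([s[r].min(),s[r].max(),t[r].min(),t[r].max()],1), r.sum(),np.median(W[r][:,2]))
```

```text
shift cm [ 0.05 -0.03  4.21] turn 0.003 tilt [-7.e-04 -5.e-04 -1.e+00]
side blkF [-36.3 -27.5 -17.6  16.7] 56 0.04447483688095277
side strip [-26.2 -11.1 -11.6   7.6] 62 0.08270984200503717
top blkF [-34.6 -25.9 -16.8  16.4] 54 0.04404057535000361
top strip [-24.7 -20.4 -10.8   7.4] 16 0.0828619159286692
```

View pics/side5.png

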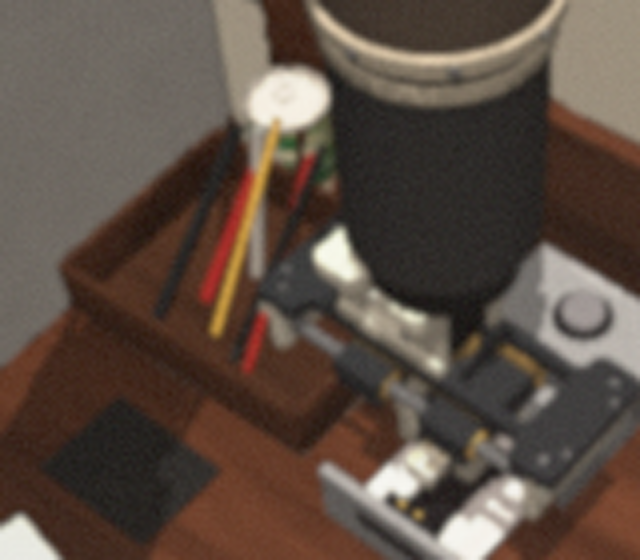

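The strip is held over the nest, front end about 1.3 mm clear of the front block (about 430,500 in the crop). I'm lowering it.

{"name": "move_arm", "arguments": {
  "moves": [1.5,0,-0.05,1.5,0,0,0,1.5,0,0,1.5,0,0,0,1.5,0,0,0.5,0,0,0,1.5,0,0,0.2,0,0,0,1.5,0,0,0,0,0,0,1.5,0,0,0,0,0,0]
}}

```text
clock: 14.3
tool_pos: [0.5471, 0.0144, 0.0426]
orientation: [-180.0, -0.1, -2.3]
force: [-0.4, -0.1, 0.9]
opening: 0.0198
gripper_force: 30.0
```

{"name": "move_arm", "arguments": {
  "moves": [1.5,0,0,0.15,0,0,0,1.5,0,0,0.15,0,0,0,1.5,0,0,0.1,0,0,0,1.5,0,0,0,0,0,0]
}}

```text
clock: 14.7
tool_pos: [0.5465, 0.0141, 0.0376]
orientation: [180.0, 0.0, -2.3]
force: [-0.6, -0.4, 0.7]
opening: 0.0194
gripper_force: 30.0
```

{"name": "move_arm", "arguments": {
  "moves": [1.5,0,0,0.1,0,0,0,1.5,0,0,0,0,0,0,1.5,0,0,0,0,0,0]
}}

```text
clock: 15.0
tool_pos: [0.5466, 0.0141, 0.0368]
orientation: [180.0, -0.0, -2.3]
force: [0.5, 0.8, 1.2]
opening: 0.0197
gripper_force: 30.0
```

{"name": "move_arm", "arguments": {
  "moves": [4.5,0,0,0,0,0,0,4.5,0,0,0,0,0,0,4.5,0,0,0,0,0,0,4.5,0,0,-1,0,0,0,4.5,0,0,-3,0,0,0,4.5,0,0,-4,0,0,0,4.5,-5,0,0,0,0,0,4.5,-5,0,0,0,0,0]
}}

```text
clock: 15.8
tool_pos: [0.447, 0.0186, 0.1182]
orientation: [-179.9, -0.2, -2.4]
force: [-1.8, -0.1, 0.8]
opening: 0.0451
gripper_force: 0.0
```

Run:
```python
from h import *
o=ctrl.get_obs();print(o["tool_pos"],o["orientation"])
a=np.radians(-2.5);X=np.array([np.cos(a),np.sin(a)]);Y=np.array([-X[1],X[0]])
for n in("side","top"):
    p,W=snap(n); d=W[...,:2]-[.5469,.0138]; s=d@X*1000;t=d@Y*1000
    if n=="side": save(p,"side6.png",(230,140,390,260),4)
    r=(abs(s)<26)&(abs(t)<14)&(W[...,2]>.034)&(W[...,2]<.055)
    if r.sum()>5: print(n,r.sum(),cv2.minAreaRect(np.stack([s[r],t[r]],-1).astype(np.float32)),np.percentile(W[r][:,2],[5,50,95]))
    r=(abs(t)<40)&(s>-75)&(s<-40)&(W[...,2]>.03)&(W[...,2]<.05)
    if r.sum()>5: print("panel face s",np.percentile(s[r],[5,50,95]))
plan(.4,.0205,.05,87.5)
```

```text
[0.44704093 0.018621   0.11819203] [-1.79918448e+02 -1.51711352e-01 -2.40264971e+00]
shift cm [-4.04 -0.2   6.71] turn 0.002 tilt [-2.7e-03  4.0e-04 -1.0e+00]
```

View pics/side6.png

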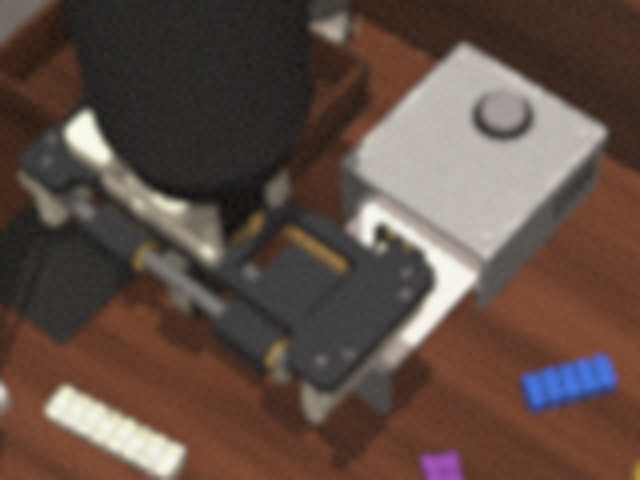

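Gripper hides the nest; step left to look.

{"name": "move_arm", "arguments": {
  "moves": [0,0,-4.5,0,0,0,0,0,0,-4.5,0,0,0,0,0,0,-4,0,0,0,0,0,0,0,0,0,0,0]
}}

```text
clock: 16.3
tool_pos: [0.4532, 0.1522, 0.118]
orientation: [-179.9, -0.1, -2.1]
force: [-0.6, -0.6, -0.7]
opening: 0.0184
gripper_force: 0.0
```

Run:
```python
from h import *
a=np.radians(-2.5);X=np.array([np.cos(a),np.sin(a)]);Y=np.array([-X[1],X[0]])
for n in("side","top"):
    p,W=snap(n); d=W[...,:2]-[.5469,.0138]; s=d@X*1000;t=d@Y*1000
    if n=="side": save(p,"side7.png",(260,150,380,240),5)
    r=(abs(s)<24)&(abs(t)<14)&(W[...,2]>.034)&(W[...,2]<.055)
    if r.sum()>5: print(n,r.sum(),cv2.minAreaRect(np.stack([s[r],t[r]],-1).astype(np.float32)),np.percentile(W[r][:,2],[5,50,95]))
    for q in (r&(s<-8),r&(s>8),r&(t<0),r&(t>0)):
        if q.any(): print(np.median(W[q][:,2]))
    r=(abs(t)<40)&(s>-75)&(s<-40)&(W[...,2]>.03)&(W[...,2]<.05)
    if r.sum()>5: print("panel face s",np.percentile(s[r],[5,50,95]))
plan(.465,.0173,.036,87.5)
```

```text
side 155 ((-0.0039920806884765625, -1.7332391738891602), (18.688753128051758, 47.96017074584961), 89.87071990966797) [0.03691463 0.04150894 0.04350825]
0.04134762108883594
0.04171592222402454
0.041393357365120786
0.04155485182171481
panel face s [-50.8344364  -49.63083892 -48.51293139]
top 161 ((0.06067466735839844, -1.2537708282470703), (48.559444427490234, 18.971195220947266), 2.613499641418457) [0.03668194 0.0409853  0.04403908]
0.041368245026243144
0.04125275785652116
0.0410403296379791
0.04062358347689665
panel face s [-49.17138027 -48.27536807 -47.70792927]
shift cm [ 1.82 13.1   8.12] turn 0.005 tilt [ 1.e-04  1.e-04 -1.e+00]
```

View pics/side7.png

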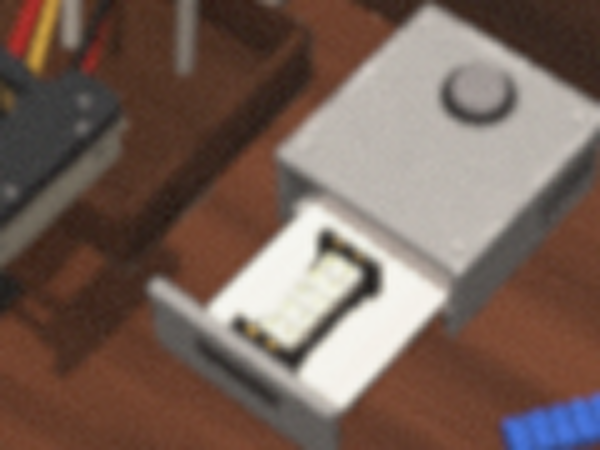

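The strip sits flat between the end blocks (crop 315,300). Its top is at 41.4 mm, against 42 expected. Going in front of the panel, then down.

{"name": "move_arm", "arguments": {
  "moves": [0,0.6,4.5,0,0,0,0,0,0.6,4.5,0,0,0,0,0,0.6,4.1,0,0,0,0,0,0,0,4,0,0,0,0,0,0,3,0,0,0,0,0,0,1.1,0,0,0,0,0,0,0,0,0,0]
}}

```text
clock: 17.1
tool_pos: [0.4636, 0.0154, 0.0349]
orientation: [179.9, 0.2, -2.4]
force: [0.2, 0.3, 0.5]
opening: 0.0002
gripper_force: 0.0
```

{"name": "move_arm", "arguments": {
  "moves": [0,1.5,0,0,0,0,0,0,0.8,0,0,0,0,0,0,0.8,0,0,0,0,0,0,1,0,0,0,0,0,0,1.2,0,0,0,0,0,0,1.2,0,0,0,0,0,0,1.2,0,0,0,0,0,0,1.2,0,0,0,0,0]
}}

```text
clock: 17.9
tool_pos: [0.5541, 0.0126, 0.0357]
orientation: [180.0, 0.1, -2.3]
force: [-6.2, 1.7, 4.4]
opening: 0.0006
gripper_force: 3.0
```

{"name": "move_arm", "arguments": {
  "moves": [0,0.6,0,0,0,0,0,0,0.4,0,0,0,0,0,0,0,0,0,0,0,0]
}}

```text
clock: 18.2
tool_pos: [0.5629, 0.0121, 0.0353]
orientation: [180.0, 0.2, -2.4]
force: [-6.1, 1.6, 3.4]
opening: 0.0002
gripper_force: 3.3
```

{"name": "move_arm", "arguments": {
  "moves": [0,0.3,0,0,0,0,0,0,0.2,0,0,0,0,0,0,0.1,0,0,0,0,0,0,0,0,0,0,0,0]
}}

```text
clock: 18.6
tool_pos: [0.569, 0.0118, 0.0352]
orientation: [180.0, 0.1, -2.4]
force: [-5.7, -0.6, 1.6]
opening: 0.0002
gripper_force: 2.6
```

{"name": "move_arm", "arguments": {
  "moves": [0,0.1,0,0,0,0,0,0,0.1,0,0,0,0,0,0,0,0,0,0,0,0]
}}

```text
clock: 18.9
tool_pos: [0.5691, 0.0117, 0.0352]
orientation: [179.9, 0.3, -2.4]
force: [-12.8, 3.6, 7.7]
opening: 0.0002
gripper_force: 6.3
```

{"name": "move_arm", "arguments": {
  "moves": [0,0.1,0,0,0,0,0,0,0,0,0,0,0,0,0,0,0,0,0,0,0]
}}

```text
clock: 19.2
tool_pos: [0.5691, 0.0117, 0.0351]
orientation: [179.9, 0.4, -2.4]
force: [-14.7, 4.1, 10.9]
opening: 0.0005
gripper_force: 8.1
```

{"name": "move_arm", "arguments": {
  "moves": [0,0.2,0,0,0,0,0,0,0.1,0,0,0,0,0,0,0,0,0,0,0,0]
}}

```text
clock: 19.5
tool_pos: [0.5692, 0.0113, 0.0347]
orientation: [179.9, 0.7, -2.4]
force: [-25.4, 8.8, 18.4]
opening: 0.0007
gripper_force: 13.1
```

Hard stop reached; back off slowly, then away.

{"name": "move_arm", "arguments": {
  "moves": [0,-0.6,0,0,0,0,0,0,-0.4,0,0,0,0,0,0,-1,0,0,0,0,0,0,-3,0,0,0,0,0,0,-4,0,0,0,0,0,0,0,0,-4,0,0,0,0,0,-4.5,-4,0,0,0,0,0,-4.5,-4,0,0,0]
}}

```text
clock: 20.3
tool_pos: [0.4891, 0.0908, 0.1443]
orientation: [-179.9, -0.1, -2.4]
force: [1.1, -0.3, -0.6]
opening: 0.0006
gripper_force: 0.0
```

{"name": "move_arm", "arguments": {
  "moves": [0,0,-4,-1,0,0,0,0,0,0,0,0,0,0,0,0,0,0,0,0,0]
}}

```text
clock: 20.6
tool_pos: [0.4907, 0.1315, 0.1527]
orientation: [-179.9, -0.1, -2.2]
force: [0.2, -0.1, -0.9]
opening: 0.0004
gripper_force: 0.0
```

Run:
```python
from h import *
a=np.radians(-2.5);X=np.array([np.cos(a),np.sin(a)]);Y=np.array([-X[1],X[0]])
for n in("side","top"):
    p,W=snap(n); d=W[...,:2]-[.6495,.0098]; s=d@X*1000;t=d@Y*1000
    r=(abs(t)<45)&(s>-190)&(s<-58)&(W[...,2]>.03)&(W[...,2]<.05)
    if r.sum()>5: print("panel face s",np.percentile(s[r],[5,50,95]))
    b=(np.hypot(W[...,0]-.675,W[...,1]-.0075)<.010)
    print("button z",np.nanmedian(W[b][:,2]))
    if n=="side": save(p,"side8.png",(260,150,380,240),5)
o=ctrl.get_obs();print(o["tool_pos"],o["force"])
```

```text
panel face s [-73.86375724 -72.49006387 -70.83484293]
button z 0.07071868709104634
panel face s [-72.14606254 -71.19525857 -70.39438649]
button z 0.07004018489515151
[0.4900635  0.12984882 0.15184239] [ 0.55166913  0.94802247 -1.11332832]
```

View pics/side8.png

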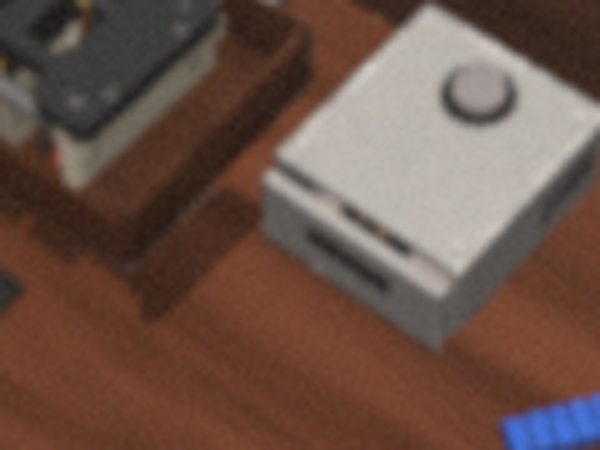

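The tray is shut with its panel 72 mm in front of the origin (home), and the button is up at (480,90). Handing in.

```bash
python3 -c "
from plant import ctrl
print(ctrl.close_job())"
```

```text
the job is handed in; nothing more can be done
None
```

The job is handed in at about 21 s: the tray is latched home with the button up, and the strip was seen flat in the nest before I pushed the tray shut; no verdict came back.

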